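Put the nut drivers back on the clip rails and shut the drawer

TASK

Put the three nut drivers back in the open tool drawer in size order: press each one down until it clicks fully home in its own pair of spring clips, smallest on the left and largest on the right as seen from the robot, sockets pointing to the back of the drawer. When all three are clipped in, push the drawer fully shut. Leave the circuit board, the pliers and the solder reel where they are.

Things in the scene. Friction and masses are not known exactly. Their poses are not given: they have to be found in the camera images.
- driver_small: Nut driver, smallest of the set: 127 mm long, about 55 g, lying on the mat. Origin on its axis at mid handle; x axis towards the socket. Black eight-sided grip from x -22 to +22 mm, 22 mm across flats (it lies on one flat, two stand upright). Round grey butt and neck of 18 mm diameter out to x -42 and +42 mm. Steel shaft 6 mm thick, 9 mm socket ending at x +85 mm.
- driver_medium: Nut driver, middle one of the set: 148 mm long, about 80 g, lying on the mat. Origin on its axis at mid handle; x axis towards the socket. Black eight-sided grip from x -22 to +22 mm, 26 mm across flats (it lies on one flat, two stand upright). Round grey butt and neck of 22 mm diameter out to x -46 and +46 mm. Steel shaft 7 mm thick, 12 mm socket ending at x +102 mm.
- driver_large: Nut driver, largest of the set: 170 mm long, about 115 g, lying on the mat. Origin on its axis at mid handle; x axis towards the socket. Black eight-sided grip from x -22 to +22 mm, 30 mm across flats (it lies on one flat, two stand upright). Round grey butt and neck of 26 mm diameter out to x -50 and +50 mm. Steel shaft 8 mm thick, 16 mm socket ending at x +120 mm.
- socket_small (a point): Centre of the open end of the smallest driver's socket, on its axis, 85 mm from its origin.
- socket_medium (a point): Centre of the open end of the middle driver's socket, on its axis, 102 mm from its origin.
- socket_large (a point): Centre of the open end of the largest driver's socket, on its axis, 120 mm from its origin.
- clips_small (a point): Home of the smallest driver, left (+y) in the drawer: the point where the driver's origin rests, on its axis. x axis to the back of the drawer, the way the socket points; z up. Rail tops 9 mm and drawer floor 27 mm below it. Its two clips stand at x -32 and +32 mm and take the round butt and neck; their flared mouths are 32 mm wide at the top, 19 mm above home.
- clips_medium (a point): Home of the middle driver, in the middle of the drawer: the point where the driver's origin rests, on its axis. x axis to the back of the drawer, the way the socket points; z up. Rail tops 11 mm and drawer floor 29 mm below it. Its two clips stand at x -32 and +32 mm and take the round butt and neck; their flared mouths are 35 mm wide at the top, 20 mm above home.
- clips_large (a point): Home of the largest driver, right (-y) in the drawer: the point where the driver's origin rests, on its axis. x axis to the back of the drawer, the way the socket points; z up. Rail tops 13 mm and drawer floor 31 mm below it. Its two clips stand at x -32 and +32 mm and take the round butt and neck; their flared mouths are 38 mm wide at the top, 21 mm above home.
- rails (a point): Middle of the drawer, at the height of the tops of two aluminium rails that run across it 32 mm before and behind this point (16 mm wide, 18 mm high; 48 mm clear between them for fingers). Each rail has one spring clip per driver: two upright steel leaves 12 mm wide. Pitch between drivers 78 mm. Same axes as the homes.
- clip_mouth (a point): Top of the middle driver's front clip (leaf tip height), on the clip's centre line. All clips: a driver is pressed straight down by the middle of its grip; the leaves begin to resist 11 (small) to 16 mm (large) above home and give way with a click at 7 to 11 N in all; the driver then rests on the rails, held (7 N to pull out). Along the tool it has about 4 mm of play.
- pull (a point): Middle of the drawer's bar handle: a level steel bar 110 mm long, 8 mm thick, 58 mm above the bench, its centre line 28 mm before the face of the front panel (326 mm wide, 4 to 88 mm above the bench, 12 mm thick). The homes lie 96 mm behind the bar. x axis to the back of the drawer.
- drawer (a joint): How far the drawer has been pushed in from fully out, in m: 0 is fully out, 0.24 is shut (front panel against the cabinet); it starts at 0.005 to 0.035. The cabinet is low and grey (90 mm high, 330 mm wide) with a signal generator on top. The drawer slides level along the x axis of point pull and needs about 3 N to move.
- board: Bystander: blue circuit board 100 x 140 mm with black heat sink, 24 mm high, left of the cabinet. Origin under its middle.
- pliers: Bystander: pliers with yellow handles, 160 mm long, 13 mm high, left of the robot. Origin near the joint, on the mat.
- solder_reel: Bystander: solder reel standing on end, 60 mm in diameter and 50 mm high, right of the robot. Origin under its middle.
There are look-alikes about, which are no part of the job. Leave any blue look-alike of the driver_small alone.

How it is judged:
On the way, in this order (a step that is already met when the one before it is completed fails the run):
1. all three nut drivers are clicked home in their own clips while the drawer is still open (x of driver_small in the frame of clips_small between -0.008 and 0.008 m and y of driver_small in the frame of clips_small between -0.003 and 0.003 m and z of driver_small in the frame of clips_small between -0.003 and 0.003 m and angle between the x axis of driver_small and the x axis of clips_small, either way round below 0.06 rad and x of socket_small in the frame of clips_small above 0.05 m and x of driver_medium in the frame of clips_medium between -0.008 and 0.008 m and y of driver_medium in the frame of clips_medium between -0.003 and 0.003 m and z of driver_medium in the frame of clips_medium between -0.003 and 0.003 m and angle between the x axis of driver_medium and the x axis of clips_medium, either way round below 0.06 rad and x of socket_medium in the frame of clips_medium above 0.05 m and x of driver_large in the frame of clips_large between -0.008 and 0.008 m and y of driver_large in the frame of clips_large between -0.003 and 0.003 m and z of driver_large in the frame of clips_large between -0.003 and 0.003 m and angle between the x axis of driver_large and the x axis of clips_large, either way round below 0.06 rad and x of socket_large in the frame of clips_large above 0.05 m and value of joint drawer below 0.14 m), for 0.2 s.
2. the drawer is pushed shut (value of joint drawer above 0.234 m), for 0.1 s.
At the end, for the whole second after the job is handed in: Drawer shut to within 6 mm; each driver at rest in its own clips, origin within 3 mm of home sideways and in height, 8 mm along the tool, axis within 0.06 rad, socket to the back. All three were home before the drawer was pushed in past 100 mm (x of driver_small in the frame of clips_small between -0.008 and 0.008 m and y of driver_small in the frame of clips_small between -0.003 and 0.003 m and z of driver_small in the frame of clips_small between -0.003 and 0.003 m and angle between the x axis of driver_small and the x axis of clips_small, either way round below 0.06 rad and x of socket_small in the frame of clips_small above 0.05 m and x of driver_medium in the frame of clips_medium between -0.008 and 0.008 m and y of driver_medium in the frame of clips_medium between -0.003 and 0.003 m and z of driver_medium in the frame of clips_medium between -0.003 and 0.003 m and angle between the x axis of driver_medium and the x axis of clips_medium, either way round below 0.06 rad and x of socket_medium in the frame of clips_medium above 0.05 m and x of driver_large in the frame of clips_large between -0.008 and 0.008 m and y of driver_large in the frame of clips_large between -0.003 and 0.003 m and z of driver_large in the frame of clips_large between -0.003 and 0.003 m and angle between the x axis of driver_large and the x axis of clips_large, either way round below 0.06 rad and x of socket_large in the frame of clips_large above 0.05 m and value of joint drawer above 0.234 m and linear speed of each of driver_small, driver_medium, driver_large below 0.02 m/s); the robot touches nothing.
It fails at once if the circuit board is moved by more than 30 mm (distance of board from where it was at the start of the episode above 0.03 m).
It fails at once if the pair of pliers is moved by more than 30 mm (distance of pliers from where it was at the start of the episode above 0.03 m).
It fails at once if the solder reel is moved by more than 30 mm (distance of solder_reel from where it was at the start of the episode above 0.03 m).
It also fails if it takes over 72 s, if anything falls off the work surface, if the arm or the gripper's body presses on something with over 40 N, if the wrist force passes 120 N, or if a joint passes its speed limit or range.

ROBOT

A 6-joint arm with a two-finger parallel gripper is mounted at the origin on the work surface. World frame = base frame: x ahead of the robot, y to its left, z up, the work surface at z = 0. Lengths are in m, angles in rad, forces in N, time in s.
With the tool pointing down it reaches from about 0.275 to 0.725 m from the base axis. Payload 5.6 kg.
Tool frame: the origin (TCP) lies between the finger pads; the fingertips stand 25 mm ahead of it and the grasp point (between the pads) lies 6 mm ahead of it; z points along the fingers, y is the line along which they close (so a half turn about z gives the same grasp; the last joint's range is limited). The gripper opens to 85 mm and grips with 20 to 120 N. Pads are 22 mm wide; open, the fingers measure 114 mm over their backs; the gripper's body (76 mm by 85 mm) begins 54 mm behind the grasp point. The pads swing forward as they close: fully open they stand 13 mm farther back than shut.
Start: joints at [-0.88, 0.255, 0.108, 0, -1.424, -0.285], TCP at [0.217, -0.505, 0.256] pointing down, gripper open.
Joint ranges: [-2.95, 2.95], [-1.21, 1.97], [-1.09, 1.5], [-2.87, 1.71], [-2.94, -0.07], [-3.05, 3.05]. Speed limits (rad/s): [2.57, 2.57, 3.14, 3.14, 3.14, 3.14].

INTERFACE

Orientations are given as [roll, pitch, yaw] about the fixed x, y, z axes, in that order (R = Rz(yaw) Ry(pitch) Rx(roll)).
In Python, from station import env, imaging gives the robot as it stands. The module is installed in compiled form; this text tells all that it offers. Calls block until the motion is done:
- env.move_to(position, orientation): joint-space move of the TCP to a pose.
- env.movel(position, frame=None, vel=0.15, f_stop=None): straight line of the TCP; frame=None keeps the orientation; vel is the mean speed in m/s. With f_stop (N) it stops when the force on the tool has changed by that much, and returns True; else False.
- env.set_joints(angles): joint-space move.
- env.move_gripper(opening, force=None): opening from 0.0 (shut) to 1.0 (fully open); force is the grip in N (None keeps the last); returns when the fingers have stopped.
- env.pause(seconds).
- env.inverse_kinematics(position, orientation): joint angles nearest the present ones, or None.
- env.get_state(): the state.
- imaging.get_image(name): name is "scene" or "side" or "wrist"; returns (picture, depth): 480x640x3 uint8, blue, green, red; 480x640 float32, m along the optical axis (not along the pixel's ray), 0 where there is no reading.
- imaging.camera_model(name): a dict with "K" (3x3 intrinsics, pixels), "dist" ([k1, k2, p1, p2, k3] as OpenCV has them; the pictures are not rectified), "view" (4x4, takes a point from world to camera coordinates). Camera axes: x right, y down, z forward; pixel columns grow to the right and rows downward; lengths in m; the calibration is good to about 2 mm. A picture is of the moment at which its call begins: read the wrist's pose just before it. camera_model takes no time and is no camera call; for the wrist camera it gives the pose at the moment of the call.
A pose or a line that the arm cannot do raises env.Unreachable and nothing moves.
- env.finish_job(): hands the job in; it is judged then, once.
The state is a dict: "time_s": time; "joint_positions": joint angles; "joint_vel": joint speeds; "joint_torque": joint torques, N m; "tcp_pos": TCP position; "orientation": TCP orientation; "wrist_force": force on the tool from outside, world axes, zero at the start; "torque": the same for the moment, N m; "grip_width": opening from 0.0 (shut) to 1.0 (fully open); "grip_force": force on a finger pad.
Only numpy, scipy, OpenCV 4.12 (cv2) and the standard library are available. Lean on these libraries where they do the work, as an engineer would, in place of code of your own. Each camera call takes 0.05 s, during which the arm holds its last target. There are 200 camera calls.

## Working session

There is one attempt and no reset: what is moved stays moved. The work goes in short steps, each a Python script; the robot and the scene stay as the last script left them, time stands still between calls to the robot, and variables do not carry over. Pictures are saved under pics/ and viewed, at most 10 in all, crops included, and the job is handed in when it is done.

```bash
ls; mkdir -p pics; cat > h.py <<'E'
import numpy as np, cv2
from station import env, imaging
def cam(n):
    m=imaging.camera_model(n); im,d=imaging.get_image(n); return im,d,m
def rays(m,uv):
    uv=np.array(uv,float).reshape(-1,1,2)
    return cv2.undistortPoints(uv,np.array(m["K"]),np.array(m["dist"])).reshape(-1,2)
def pt(m,uv,depth):
    n=rays(m,uv); depth=np.atleast_1d(depth)
    c=np.c_[n*depth[:,None],depth,np.ones(len(n))]
    return (np.linalg.inv(m["view"])@c.T).T[:,:3]
def onz(m,uv,z):
    n=rays(m,uv); V=np.linalg.inv(m["view"]); o=V[:3,3]
    d=np.c_[n,np.ones(len(n))]@V[:3,:3].T
    return o+d*((z-o[2])/d[:,2])[:,None]
E
python3 - <<'E'
from h import *
for n in ("scene","side"):
    im,d,m=cam(n); cv2.imwrite(f"pics/{n}0.png",im); np.savez(f"{n}0.npz",im=im,d=d,K=m["K"],dist=m["dist"],view=m["view"])
    print(n,np.linalg.inv(m["view"])[:3,3], np.round(m["dist"],3))
s=env.get_state(); print(s["time_s"],s["orientation"])
E
```

```text
pics
scene [ 1.52800741 -0.28239659  1.0627943 ] [0.035 0.    0.    0.    0.   ]
side [0.0546403  0.95271158 1.02602715] [0.022 0.    0.    0.    0.   ]
0.1 [ 3.13986247e+00 -7.74666618e-05 -2.73582959e+00]
```

View pics/scene0.png

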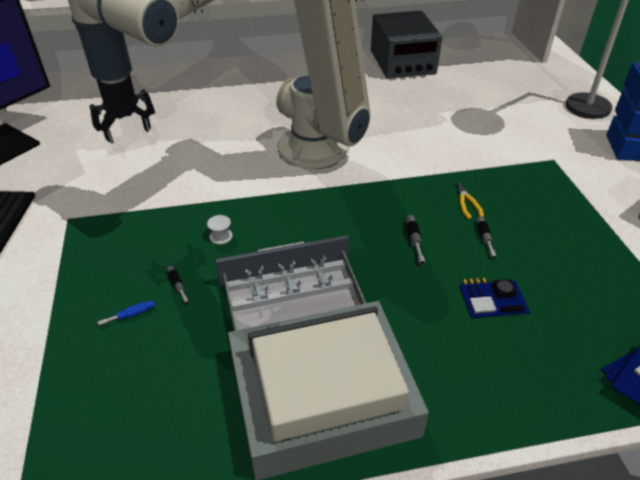

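View pics/side0.png

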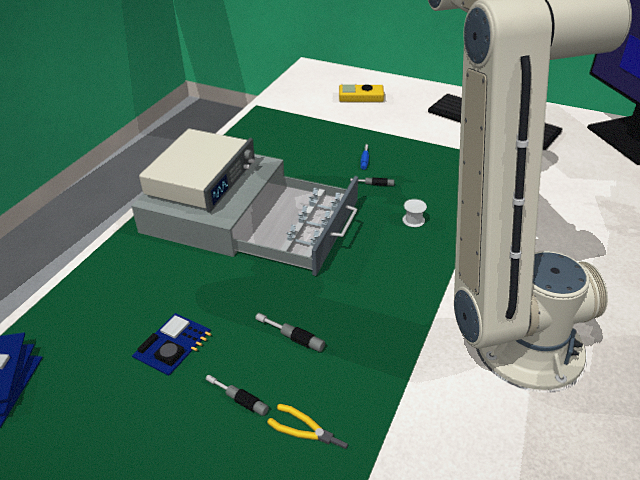

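Scene view: black drivers are at (177,283), (415,238) and (486,235), the last lying by the pliers. The blue look-alike is at (128,313). The drawer's clips are around (290,278) and the bar handle at (282,246). I'll check the choice and the clips in an enlarged montage.

```bash
python3 - <<'E'
import cv2,numpy as np
s=cv2.imread("pics/scene0.png"); 
def c(im,x,y,w,h,k): 
    r=cv2.resize(im[y:y+h,x:x+w],None,fx=k,fy=k,interpolation=cv2.INTER_CUBIC); 
    for i in range(0,w,10): cv2.line(r,(i*k,0),(i*k,4 if (x+i)%50 else 12),(0,255,255),1)
    for i in range(0,h,10): cv2.line(r,(0,i*k),(4 if (y+i)%50 else 12,i*k),(0,255,255),1)
    return r
out=np.zeros((600,800,3),np.uint8)
a=c(s,160,255,40,60,5); out[:300,:200]=a
b=c(s,400,205,100,60,5); out[:300,200:700]=b
d=c(s,210,230,160,60,5); out[300:,:800]=d
cv2.imwrite("pics/m1.png",out)
E
```

```text
(no output)
```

View pics/m1.png

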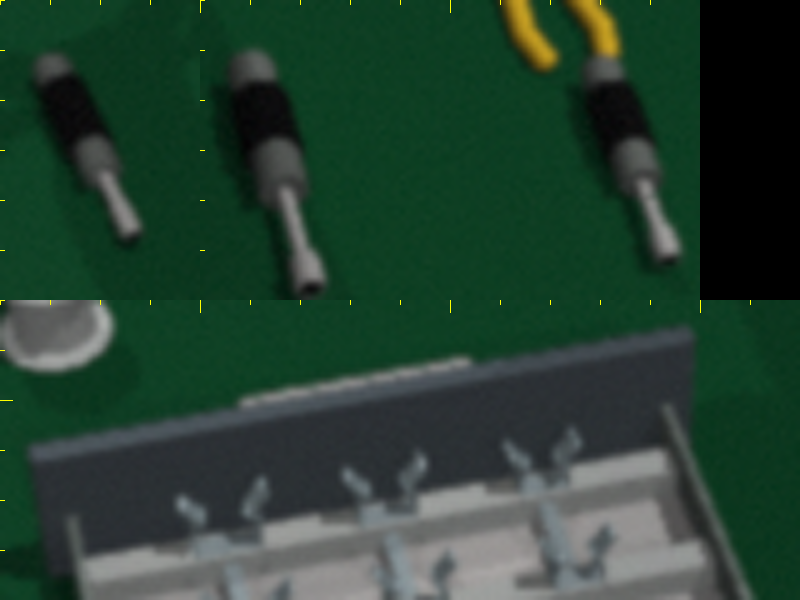

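Montage: the three black drivers differ clearly in size. Small is at (170,267)→(186,302), large at (410,216)→(422,262), and medium at (481,217)→(493,256), butting close to the pliers' handles. The panel's top edge runs (216,260)→(348,236).

```bash
python3 - <<'E'
from h import *
f=np.load("scene0.npz"); m={k:f[k] for k in("K","dist","view")}
for n,a,b,z in (("S",(170.4,267.5),(186,302),.011),("L",(410.4,216.5),(422,261.5),.015),("M",(480.6,217.5),(493,255.5),.013),("panel",(216.2,259.7),(348,236.3),.088),("blue",(100,322),(154,305),.011)):
    p=onz(m,[a,b],z); d=p[1]-p[0]; print(n,p.round(3).tolist(),"len",np.linalg.norm(d).round(3),"yaw",np.arctan2(d[1],d[0]).round(3))
for n,q in (("pl",(462,188)),("plh1",(480,212)),("plh2",(509.6-5,217)),("reel",(219,230)),("board",(494,297))): print(n,onz(m,[q],.01).round(3))
st=env.get_state(); print(st["tcp_pos"], np.linalg.inv(imaging.camera_model("wrist")["view"]).round(3), imaging.camera_model("wrist")["K"])
E
```

```text
S [[0.465, -0.449, 0.011], [0.586, -0.414, 0.011]] len 0.126 yaw 0.275
L [[0.401, 0.194, 0.015], [0.571, 0.17, 0.015]] len 0.172 yaw -0.14
M [[0.44, 0.381, 0.013], [0.584, 0.354, 0.013]] len 0.146 yaw -0.182
panel [[0.538, -0.332, 0.088], [0.52, -0.011, 0.088]] len 0.321 yaw 1.626
blue [[0.607, -0.605, 0.011], [0.581, -0.487, 0.011]] len 0.121 yaw 1.794
pl [[0.305 0.381 0.01 ]]
plh1 [[0.415 0.39  0.01 ]]
plh2 [[0.448 0.448 0.01 ]]
reel [[ 0.349 -0.321  0.01 ]]
board [[0.713 0.302 0.01 ]]
[ 0.21699851 -0.50493757  0.2554903 ] [[-0.394  0.879  0.268  0.148]
 [ 0.919  0.376  0.118 -0.535]
 [ 0.002  0.293 -0.956  0.373]
 [ 0.     0.     0.     1.   ]] [[403.33608314   0.         315.58316781]
 [  0.         403.33608314 239.93794453]
 [  0.           0.           1.        ]]
```

```bash
python3 - <<'E'
from h import *
env.move_to([0.60,-0.165,0.27],[np.pi,0,np.pi+0.056])
im,d,m=cam("wrist"); cv2.imwrite("pics/w1.png",im); np.savez("w1.npz",im=im,d=d,**{k:np.array(m[k]) for k in("K","dist","view")})
s=env.get_state(); print(s["time_s"],s["tcp_pos"],s["joint_positions"])
E
```

```text
2.0083 [ 0.5996289  -0.16596326  0.2701601 ] [-1.91356772e-02  3.99199067e-01  3.47464988e-01  1.76080210e-04
 -1.51893281e+00 -1.49683181e+00]
```

View pics/w1.png

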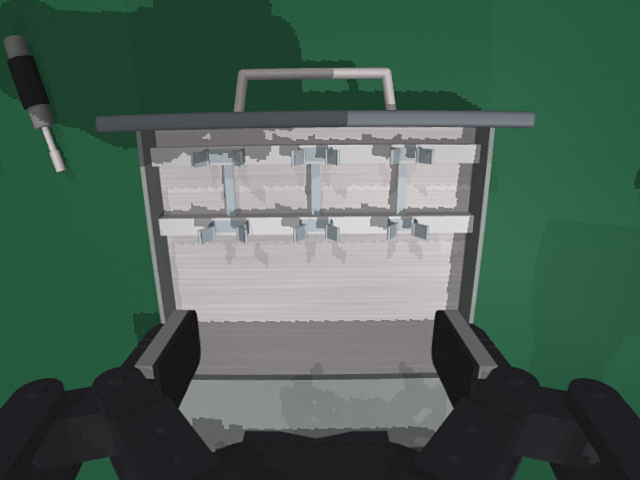

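Wrist view: bar handle at (238–392,73), front rail around y=155, rear rail around y=225. Clip pairs are at x≈219 (large), 316 (medium) and 410 (small). I'll measure the rails from depth and look at a crop for the leaf positions.

```bash
python3 - <<'E'
from h import *
f=np.load("w1.npz"); m={k:f[k] for k in("K","dist","view")}; d=f["d"]; im=f["im"]
# panel top edge robot side fit & rails
V,U=np.mgrid[60:300,90:545]; uv=np.c_[U.ravel(),V.ravel()]; dd=d[V.ravel(),U.ravel()]
P=pt(m,uv,np.where(dd>0,dd,np.nan))
np.save("P.npy",P)
top=P[(P[:,2]>.08)&(P[:,2]<.096)]; 
c=top[:,:2].mean(0); w=np.linalg.svd(top[:,:2]-c,full_matrices=False)[2][0]; w*=np.sign(w[1]); yaw=np.arctan2(w[1],w[0])-np.pi/2
print("panel n",len(top),"c",c,"yaw",yaw,"z",np.median(top[:,2]))
R=np.array([[np.cos(yaw),-np.sin(yaw)],[np.sin(yaw),np.cos(yaw)]])
q=(top[:,:2]-c)@R; print("panel x ext",np.percentile(q[:,0],[1,99]),"y ext",q[:,1].min(),q[:,1].max())
L=(P[:,:2]-c)@R
for col in(180,270,365,450):
    k=(U.ravel()==col)&(V.ravel()>120)&(V.ravel()<260)
    z=P[k,2]; x=L[k,0]
    r=x[(z>.03)&(z<.06)]; print(col,"zs",np.nanpercentile(z,[5,50,90]).round(4)," x of z>.9max:",)
    print("  ",[(round(a*1000),round(b*1000)) for a,b in zip(x[::5],z[::5])])
x=cv2.resize(im[130:250,180:450],None,fx=2.95,fy=2.95,interpolation=cv2.INTER_CUBIC)
x2=cv2.convertScaleAbs(x,alpha=1.0); cv2.imwrite("pics/w1c.png",x2)
E
```

```text
panel n 7292 c [ 0.52544651 -0.17097713] yaw 0.06476691876845275 z 0.0877750604685886
panel x ext [-0.0057755   0.00588093] y ext -0.16221735902484863 0.16196362077853677
180 zs [0.013  0.0147 0.033 ]  x of z>.9max:
   [(0, 88), (3, 88), (9, 13), (13, 14), (18, 14), (22, 17), (26, 32), (30, 32), (34, 32), (41, 14), (45, 14), (50, 13), (55, 14), (59, 15), (64, 12), (69, 13), (73, 15), (79, 13), (83, 14), (86, 23), (89, 30), (93, 32), (98, 31), (109, 13), (113, 14), (119, 14), (124, 14), (129, 15)]
270 zs [0.013  0.0146 0.0326]  x of z>.9max:
   [(1, 90), (5, 87), (11, 13), (15, 15), (19, 14), (23, 33), (27, 32), (31, 32), (35, 33), (42, 13), (47, 14), (51, 14), (56, 14), (60, 15), (65, 14), (70, 14), (75, 15), (80, 13), (85, 14), (86, 29), (89, 33), (95, 31), (99, 32), (109, 14), (114, 15), (119, 14), (125, 13), (130, 14)]
365 zs [0.0129 0.0147 0.0326]  x of z>.9max:
   [(2, 88), (6, 85), (11, 15), (16, 13), (20, 14), (24, 31), (28, 32), (32, 31), (36, 31), (43, 15), (47, 14), (52, 15), (57, 14), (61, 15), (66, 15), (71, 14), (76, 15), (81, 14), (86, 13), (86, 32), (91, 31), (96, 31), (100, 33), (110, 14), (115, 14), (120, 14), (125, 15), (130, 16)]
450 zs [0.0128 0.0146 0.033 ]  x of z>.9max:
   [(2, 87), (5, 85), (11, 16), (16, 14), (20, 13), (24, 33), (28, 34), (32, 32), (37, 33), (43, 15), (48, 14), (52, 14), (57, 14), (62, 14), (67, 13), (72, 13), (77, 12), (81, 15), (86, 13), (87, 31), (91, 32), (96, 33), (101, 32), (111, 14), (116, 15), (121, 15), (126, 15), (132, 14)]
```

View pics/w1c.png

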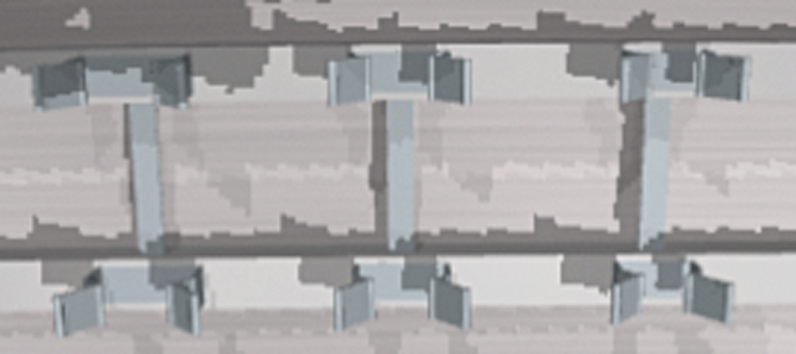

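Rail tops are at z=0.032 and the drawer yaw is 0.065, with the middle home at (0.587,-0.167). The drawer crop shows the clips symmetric about these lines. Next is the small driver: measure from close by, then grasp.

```bash
cat >> h.py <<'E'
DY=0.0648; C=np.array([0.52545,-0.17098]); X=np.array([np.cos(DY),np.sin(DY)]); Y=np.array([-X[1],X[0]])
HOME={n:np.r_[C+0.062*X+s*0.078*Y,z] for n,s,z in(("S",1,.041),("M",0,.043),("L",-1,.045))}
AF=dict(S=.022,M=.026,L=.030); END=dict(S=.085,M=.102,L=.120)
def ori(y):
    return [np.pi,0,y+np.pi]
def locate(n,o,a):
    "wrist-camera fix of a driver: origin xy, yaw"
    im,d,m=cam("wrist"); cv2.imwrite(f"pics/loc{n}.png",im)
    V,U=np.nonzero(d>0); P=pt(m,np.c_[U,V],d[V,U]); B=im[V,U].max(1)
    k=(P[:,2]<AF[n]+.008)&(np.hypot(*(P[:,:2]-o).T)<.13); P,B=P[k],B[k]
    for i in range(6):
        x=np.array([np.cos(a),np.sin(a)]); y=np.array([-x[1],x[0]])
        q=np.c_[(P[:,:2]-o)@x,(P[:,:2]-o)@y]
        k=(P[:,2]>.006)&(abs(q[:,1])<.020-.001*i)&(q[:,0]>-.02)&(q[:,0]<END[n]+.004)
        s,t=np.polyfit(q[k,0],q[k,1],1); a+=s
        g=(P[:,2]>.6*AF[n])&(abs(q[:,1])<.02)&(B<60)&(abs(q[:,0])<.04)
        lo,hi=np.percentile(q[g,0],[1,99]); 
        o=o+x*(lo+hi)/2+y*(t+s*(lo+hi)/2)
    tip=q[(P[:,2]>.006)&(abs(q[:,1])<.01)&(q[:,0]<.14),0].max()
    print(n,"origin",o.round(4),"yaw",round(a,4),"grip len",round(hi-lo,4),"tip",round(tip,4),"n",g.sum())
    return o,a
E
python3 - <<'E'
from h import *
f=np.load("w1.npz"); m={k:f[k] for k in("K","dist","view")}
for n,t in(("L",.021),("M",.020),("S",.019)):
    for sx in(-.032,.032):
        p=HOME[n]+np.r_[sx*X,t]; c=(m["view"]@np.r_[p,1])[:3]
        print(n,sx,cv2.projectPoints(c[None],np.zeros(3),np.zeros(3),m["K"],m["dist"])[0].ravel().round(1))
o=np.array([.465,-.449])+.042*np.array([np.cos(.275),np.sin(.275)])
env.move_to([*o,.23],ori(.275))
o,a=locate("S",o,.275)
env.move_gripper(0.45,80)
env.move_to([*o,.08],ori(a))
print("stop",env.movel([*o,.012],vel=.04,f_stop=4)); s=env.get_state(); print(s["time_s"],s["tcp_pos"],s["wrist_force"],s["grip_width"])
np.save("S.npy",[*o,a])
E
```

```text
L -0.032 [216.4 159.2]
L 0.032 [222.3 236.6]
M -0.032 [314.8 157.4]
M 0.032 [315.6 234.6]
S -0.032 [411.6 156.4]
S 0.032 [407.5 232.8]
S origin [ 0.502  -0.4375] yaw 0.2993 grip len 0.0425 tip 0.0857 n 1320
stop True
5.625 [ 0.50181696 -0.43746379  0.02381865] [-0.22411805  0.70425542  5.24183456] 0.447602689410821
```

```bash
cat >> h.py <<'E'
def st(t=""):
    s=env.get_state(); print(t,round(s["time_s"],2),np.round(s["tcp_pos"],4),np.round(s["wrist_force"],1),"w",round(s["grip_width"]*85,1),"gf",round(s["grip_force"],1)); return s
E
python3 - <<'E'
from h import *
o=np.load("S.npy"); a=o[2]; o=o[:2]
env.movel([*o,.0285],vel=.1); env.move_gripper(0,80); st("closed")
env.movel([*o,.14],vel=.25); st("lift")
h=HOME["S"]; dz=.0285-.011
env.move_to([*h[:2],h[2]+dz+.07],ori(DY)); st("over")
im,d,m=cam("wrist"); cv2.imwrite("pics/overS.png",im)
E
```

```text
closed 6.17 [ 0.502  -0.4376  0.0286] [-0.5  0.3  2.3] w 19.9 gf 79.0
lift 6.77 [ 0.5019 -0.4372  0.1399] [-0.3  0.6 -1.1] w 19.8 gf 78.7
over 8.11 [ 0.5821 -0.0899  0.1282] [ 0.1 -0.1 -0.6] w 19.6 gf 78.7
```

View pics/overS.png

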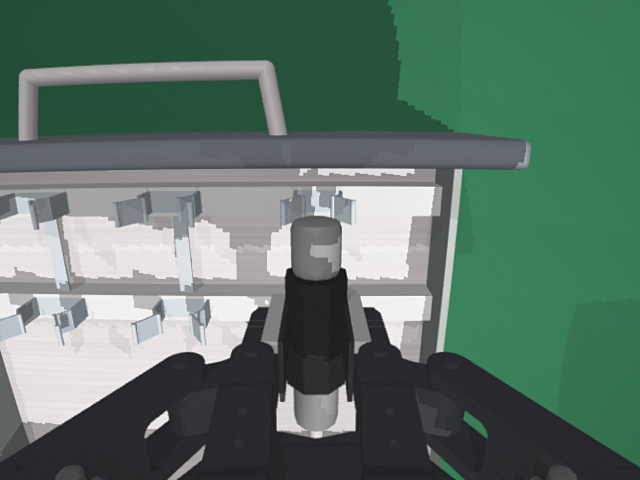

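The held driver is straight and lines up with the right-hand clip pair at (317,205). Now press it home.

```bash
cat >> h.py <<'E'
def press(n,dz):
    h=HOME[n]
    env.movel([*h[:2],h[2]+dz+.02],vel=.12); st("mouth")
    for k in (.008,.003,0,-.0015,-.003,-.0045):
        r=env.movel([*h[:2],h[2]+dz+k],vel=.04,f_stop=28); s=st(f"k{k} {r}")
        if r or (k<=0 and s["wrist_force"][2]>14): break
def release(n):
    h=HOME[n]; z=env.get_state()["tcp_pos"][2]
    env.move_gripper(0.5); env.movel([*h[:2],z+.09],vel=.25); st("released")
E
python3 - <<'E'
from h import *
press("S",.0285-.011)
E
```

```text
mouth 8.72 [ 0.5826 -0.0897  0.0789] [-0.2 -0.   0.1] w 19.9 gf 78.6
k0.008 False 9.18 [ 0.5839 -0.089   0.0676] [2.2 0.5 2.1] w 19.9 gf 79.0
k0.003 False 9.45 [ 0.5815 -0.089   0.0604] [ 2.9  0.  -4.9] w 19.7 gf 78.4
k0 False 9.7 [ 0.5819 -0.0891  0.0585] [-0.6  0.8  1.1] w 19.9 gf 79.1
k-0.0015 False 9.95 [ 0.5828 -0.0891  0.0584] [-2.2  1.9  7.5] w 19.5 gf 80.0
k-0.003 False 10.2 [ 0.584  -0.089   0.0583] [-2.4  3.2 13.7] w 19.4 gf 80.7
k-0.0045 False 10.45 [ 0.5852 -0.0889  0.0582] [-1.6  4.2 18.7] w 19.6 gf 81.3
```

```bash
cat >> h.py <<'E'
def pick(n,o,a):
    env.move_to([*o,.23],ori(a)); o,a=locate(n,o,a)
    env.move_to([*o,.08],ori(a)); r=env.movel([*o,.0285],vel=.08,f_stop=6); st(f"down {r}")
    if r: return
    env.move_gripper(0,80); st("closed"); env.movel([*o,.14],vel=.25); st("lift")
E
python3 - <<'E'
from h import *
release("S")
o=np.array([.44,.381])+.046*np.array([np.cos(.182),-np.sin(.182)])
env.move_gripper(0.55); pick("M",o,-.182)
h=HOME["M"]; env.move_to([*h[:2],h[2]+.0155+.07],ori(DY)); st("over")
im,d,m=cam("wrist"); cv2.imwrite("pics/overM.png",im)
E
```

```text
released 11.32 [ 0.5823 -0.0891  0.1487] [-0.3 -0.1 -0.6] w 42.5 gf 0.0
M origin [0.4833 0.3728] yaw -0.1542 grip len 0.0426 tip 0.1022 n 1432
down False 14.79 [0.4836 0.3731 0.029 ] [0.  0.5 0. ] w 47.0 gf 0.0
closed 15.12 [0.4837 0.3733 0.0296] [-1.4  0.1  5.6] w 23.9 gf 80.1
lift 15.72 [0.4828 0.3726 0.1398] [-0.2 -0.4 -2.2] w 23.8 gf 79.4
over 17.7 [ 0.5876 -0.1661  0.1284] [ 0.2  1.3 -0.4] w 23.9 gf 79.4
```

View pics/overM.png

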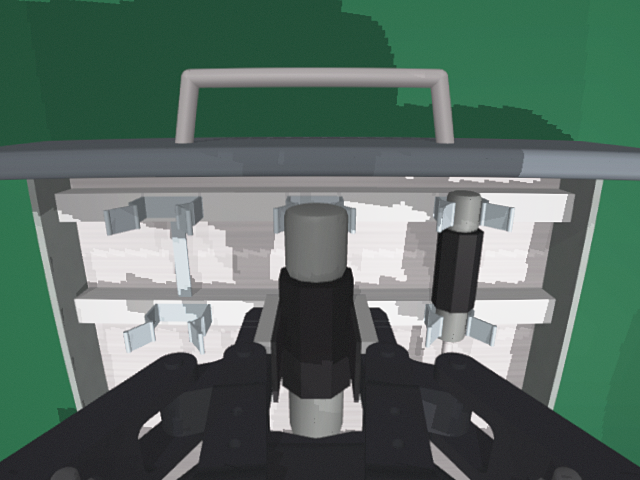

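The small driver sits in its clips at (460,265) and the medium is straight over its own at (316,210). Press the medium home, then fetch the large.

```bash
python3 - <<'E'
from h import *
press("M",.0155); release("M")
o=np.array([.401,.194])+.050*np.array([np.cos(.14),-np.sin(.14)])
env.move_gripper(0.6); pick("L",o,-.14)
h=HOME["L"]; env.move_to([*h[:2],h[2]+.0135+.07],ori(DY)); st("over")
im,d,m=cam("wrist"); cv2.imwrite("pics/overL.png",im)
E
```

```text
mouth 18.32 [ 0.5875 -0.1668  0.0789] [-0.1 -0.3 -0.7] w 23.8 gf 79.4
k0.008 False 18.77 [ 0.5884 -0.1669  0.0672] [3.2 0.6 0.8] w 24.0 gf 79.6
k0.003 False 19.04 [ 0.5873 -0.1669  0.0612] [2.8 0.8 0.2] w 23.8 gf 79.6
k0 False 19.29 [ 0.5881 -0.167   0.0594] [1.7 2.4 4.7] w 23.5 gf 80.4
k-0.0015 False 19.54 [ 0.5884 -0.1669  0.0594] [-1.4  3.1 12.6] w 23.8 gf 81.4
k-0.003 False 19.79 [ 0.5892 -0.1669  0.0593] [-2.2  4.7 19.3] w 23.9 gf 82.2
released 20.64 [ 0.5873 -0.1669  0.1497] [-0.8  0.4 -0.5] w 42.5 gf 0.0
L origin [0.4516 0.1856] yaw -0.1227 grip len 0.0425 tip 0.1208 n 1629
down False 23.82 [0.452  0.1859 0.0291] [ 0.7 -0.8  0.2] w 50.9 gf 0.0
closed 24.15 [0.4521 0.1859 0.0295] [-1.7 -1.   6. ] w 27.7 gf 79.5
lift 24.75 [0.4511 0.1856 0.1399] [ 0.4 -0.5 -2.5] w 27.9 gf 79.0
over 26.41 [ 0.5925 -0.2437  0.1284] [-0.5  0.2 -1.3] w 27.7 gf 78.9
```

View pics/overL.png

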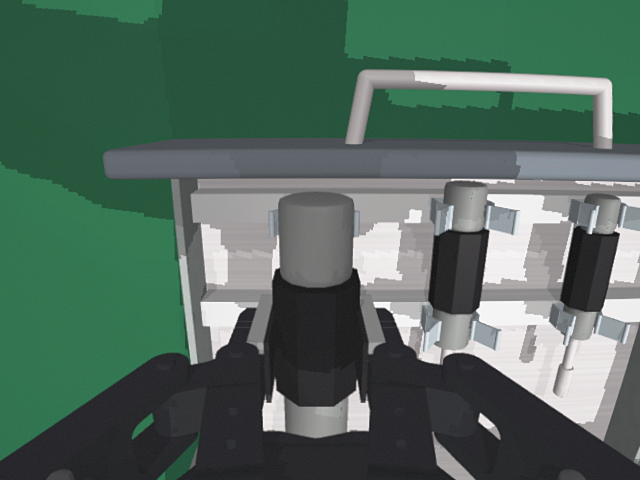

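Small and medium are seated at (600,270) and (460,270), and the large is held straight over its clips at (316,225). Press it home, then check all three from above.

```bash
python3 - <<'E'
from h import *
press("L",.0140); release("L")
env.move_to([0.60,-0.165,0.27],ori(DY)); im,d,m=cam("wrist"); cv2.imwrite("pics/chk.png",im)
V,U=np.nonzero(d>0); P=pt(m,np.c_[U,V],d[V,U]); B=im[V,U].max(1)
p=np.load("P.npy"); t=P[(P[:,2]>.08)&(P[:,2]<.096)&(P[:,0]<.57)&(abs(P[:,1]+.17)<.2)]; print("panel c",t[:,:2].mean(0), C)
for n in "SML":
    q=np.c_[(P[:,:2]-HOME[n][:2])@X,(P[:,:2]-HOME[n][:2])@Y]; g=(B<60)&(abs(q[:,0])<.035)&(abs(q[:,1])<.025)&(P[:,2]>.038)&(P[:,2]<.09)
    lo,hi=np.percentile(q[g,0],[1,99]); top=g&(abs(q[:,1])<.004)
    print(n,"x",(lo+hi)/2,hi-lo,"z err",np.median(P[top,2])-AF[n]/2-HOME[n][2],[np.median(P[top&(k*q[:,0]>.008),2]).round(4) for k in(-1,1)])
E
```

```text
mouth 27.02 [ 0.5925 -0.2445  0.0795] [-0.2  0.6 -0.9] w 28.1 gf 79.1
k0.008 False 27.48 [ 0.5932 -0.2447  0.0674] [ 3.1  1.1 -0.5] w 28.5 gf 79.3
k0.003 False 27.75 [ 0.5921 -0.2446  0.0613] [ 2.5 -0.1 -2.9] w 28.0 gf 79.2
k0 False 28.0 [ 0.5925 -0.2448  0.0609] [-2.4  3.  11.1] w 27.5 gf 80.7
k-0.0015 False 28.25 [ 0.593  -0.2447  0.0606] [-3.1  5.2 15.5] w 27.6 gf 81.4
released 29.07 [ 0.5924 -0.2448  0.1512] [-0.3  0.4 -1.2] w 42.5 gf 0.0
panel c [ 0.52988723 -0.17050761] [ 0.52545 -0.17098]
S x 0.0038636549407551693 0.04281153990712303 z err 0.00015887774193264897 [np.float64(0.052), np.float64(0.0521)]
M x 0.001978686577227896 0.0427169629236093 z err -5.3580072043257765e-05 [np.float64(0.0559), np.float64(0.0559)]
L x 0.0003932146923014031 0.04281763625410361 z err 0.0017797699237998565 [np.float64(0.0618), np.float64(0.0617)]
```

View pics/chk.png

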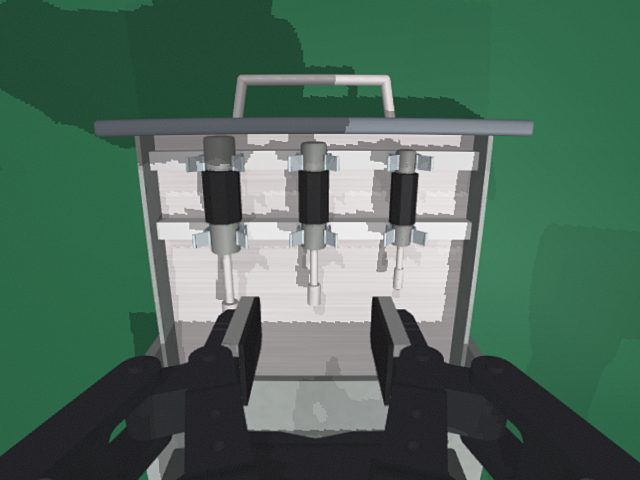

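All three are in their clips, but the drawer has crept 4.4 mm inwards under the presses. As a result the large sits 4 mm too far forward and 1.8 mm high, with its grip edge on the front rail. I'll lift it out, re-measure the drawer and press it again.

```bash
cat >> h.py <<'E'
def drawer_dx():
    im,d,m=cam("wrist"); V,U=np.nonzero(d>0); P=pt(m,np.c_[U,V],d[V,U])
    q=(P[:,:2]-C)@np.c_[X,Y]; k=(P[:,2]>.082)&(P[:,2]<.094)&(abs(q[:,0])<.03)&(abs(q[:,1])<.16)
    lo,hi=np.percentile(q[k,0],[2,98]); print("drawer dx",(lo+hi)/2,np.median(q[k,0]),"w",hi-lo,k.sum()); return np.median(q[k,0]),P,im[V,U].max(1)
E
python3 - <<'E'
from h import *
drawer_dx()
h=HOME["L"].copy(); g=h[:2]+.0004*X; zg=.0605
env.move_to([*g,.15],ori(DY)); env.movel([*g,zg+.001],vel=.15,f_stop=10); env.move_gripper(0,80); st("grip")
env.movel([*g,zg+.035],vel=.05); st("up")
dx,_,_=drawer_dx()
HOME["L"][:2]+=dx*X
t=HOME["L"]; print("shift",dx)
env.movel([*t[:2],zg+.035],vel=.1); press("L",.0125); st()
E
```

```text
drawer dx 0.0044752808466268935 0.004403509576531689 w 0.011199445182841872 7153
grip 31.44 [ 0.5941 -0.2447  0.0636] [0.7 2.9 5.6] w 28.0 gf 79.0
up 32.27 [ 0.5925 -0.2447  0.0953] [-0.3  0.3 -1.7] w 28.0 gf 80.5
drawer dx 0.012166997763139708 0.00342647708611496 w 0.03050580083327557 26431
shift 0.00342647708611496
mouth 32.88 [ 0.5957 -0.2445  0.0772] [ 0.6 -0.  -0.9] w 27.8 gf 80.7
k0.008 False 33.33 [ 0.5952 -0.2444  0.0644] [ 1.3  0.2 -6.6] w 27.5 gf 80.0
k0.003 True 33.53 [ 0.5965 -0.2446  0.0621] [-0.5  0.7  3.5] w 28.1 gf 81.2
 33.53 [ 0.5965 -0.2446  0.0621] [-0.5  0.7  3.5] w 28.1 gf 81.2
```

```bash
cat >> h.py <<'E'
def check():
    env.move_to([0.60,-0.165,0.27],ori(DY)); dx,P,B=drawer_dx()
    for n in "SML":
        H=HOME[n][:2]+dx*X
        q=(P[:,:2]-H)@np.c_[X,Y]; g=(B<60)&(abs(q[:,0])<.035)&(abs(q[:,1])<.025)&(P[:,2]>.038)&(P[:,2]<.09)
        lo,hi=np.percentile(q[g,0],[1,99]); top=g&(abs(q[:,1])<.004)
        print(n,"x",((lo+hi)/2).round(4),"y",np.percentile(q[g,1],[2,98]).mean().round(4),"zerr",(np.median(P[top,2])-AF[n]/2-HOME[n][2]).round(4),[np.median(P[top&(k*q[:,0]>.008),2]).round(4) for k in(-1,1)])
E
python3 - <<'E'
from h import *
p=env.get_state()["tcp_pos"]
for z in(.0605,.059,.0575,.056):
    r=env.movel([p[0],p[1],z],vel=.04,f_stop=28); s=st(f"{z} {r}")
    if r or s["wrist_force"][2]>16: break
release("L"); check()
E
```

```text
0.0605 False 33.78 [ 0.5969 -0.2447  0.0621] [-2.8  2.3  6. ] w 28.0 gf 81.5
0.059 False 34.03 [ 0.5978 -0.2446  0.062 ] [-2.6  4.1 12. ] w 28.0 gf 82.2
0.0575 False 34.28 [ 0.5988 -0.2446  0.062 ] [-2.7  6.2 17.2] w 27.7 gf 82.8
released 35.1 [ 0.5924 -0.2449  0.1525] [-0.4 -0.1 -0.5] w 42.3 gf 0.0
drawer dx 0.005835390171659982 0.005780120186447423 w 0.011241588053848547 7139
S x -0.0003 y -0.0008 zerr 0.0001 [np.float64(0.0521), np.float64(0.0522)]
M x -0.0022 y -0.0003 zerr -0.0001 [np.float64(0.0561), np.float64(0.0558)]
L x -0.0005 y 0.0004 zerr 0.0001 [np.float64(0.0601), np.float64(0.06)]
```

All three are within 2.2 mm along the tool and 1 mm sideways and in height. Now push the drawer shut by its bar, with the gripper closed and tilted forward for reach.

```bash
python3 - <<'E'
from h import *
T=[np.pi,0.4,DY+np.pi]
B=C+(.0058-.034)*X   # bar centre
a=B-.06*X
e=B+.225*X
print("IK",[env.inverse_kinematics([*(B+t*X),.068],T) is not None for t in(-.06,.2,.225,.24)])
env.move_gripper(0,40)
env.move_to([*a,.15],T); st("pre")
env.movel([*a,.068],vel=.15)
r=env.movel([*e,.068],vel=.09,f_stop=25); s=st(f"push {r}")
print("bar travel of tcp past bar start",(s["tcp_pos"][:2]-B)@X)
E
```

```text
IK [True, True, True, True]
pre 37.12 [ 0.4378 -0.1769  0.1509] [ 0.5 -0.1  1.2] w -0.2 gf 0.0
push True 40.27 [ 0.6849 -0.1601  0.0626] [-0.1 -0.1 -0.3] w -0.2 gf 0.0
bar travel of tcp past bar start 0.1879804358891039
```

```bash
python3 - <<'E'
from h import *
p=env.get_state()["tcp_pos"]
r=env.movel([p[0]+.04*X[0],p[1]+.04*X[1],.066],vel=.03,f_stop=15); s=st(f"push {r}")
print((s["tcp_pos"][:2]-p[:2])@X)
im,d,m=cam("side"); cv2.imwrite("pics/end.png",cv2.resize(im[100:300,120:400],None,fx=2.8,fy=2.8,interpolation=cv2.INTER_CUBIC))
im,d,m=cam("scene"); cv2.imwrite("pics/end2.png",im)
E
```

```text
push True 40.83 [ 0.6863 -0.1597  0.0595] [-0.9 -0.   0. ] w 0.2 gf 0.0
0.0014316302579780653
```

View pics/end.png

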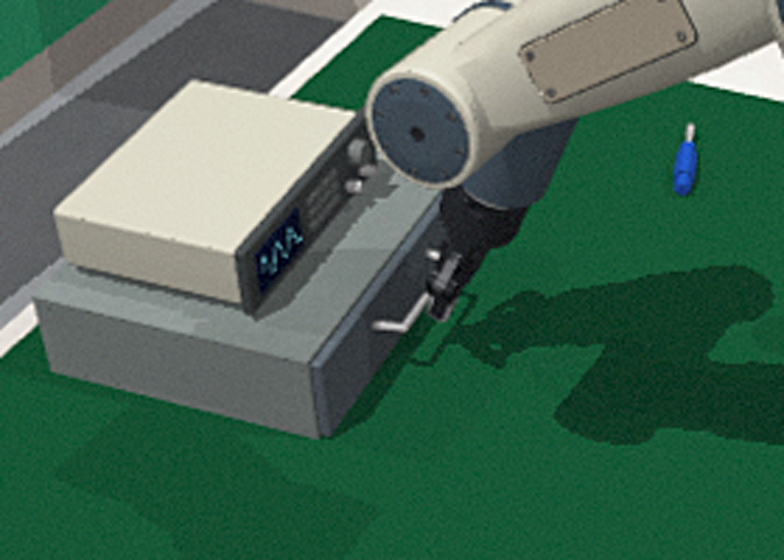

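The drawer looks shut, with the panel flush against the cabinet. Retreat and check the gap in depth.

```bash
python3 - <<'E'
from h import *
s=env.get_state(); p=np.array(s["tcp_pos"])
env.movel([*(p[:2]-.05*X),p[2]],vel=.15); env.movel([*(p[:2]-.06*X),.25],vel=.25)
def edge(P,lo,hi):
    q=(P[:,:2]-C)@np.c_[X,Y]; k=(P[:,2]>.078)&(P[:,2]<.1)&(q[:,0]>lo)&(q[:,0]<hi)&(abs(q[:,1])<.15)
    return np.percentile(q[k,0],[.5,2,10,50]).round(4),k.sum()
f=np.load("scene0.npz"); g=cam("scene")
for nm,d,m in(("before",f["d"],f),("after",g[1],g[2])):
    V,U=np.nonzero(d>0); P=pt(m,np.c_[U,V],d[V,U]); print(nm,"cabinet/panel front x",edge(P,.12,.4))
st()
im,d,m=cam("wrist"); V,U=np.nonzero(d>0); P=pt(m,np.c_[U,V],d[V,U]); q=(P[:,:2]-C)@np.c_[X,Y]
# profile of height across panel/cabinet junction off-centre
for y in(-.12,.12):
    k=(abs(q[:,1]-y)<.01)&(q[:,0]>.15)&(q[:,0]<.28)
    print(y,[(int(b),round(float(np.median(P[k&(abs(q[:,0]*1e3-b)<1.5),2])*1e3)) if (k&(abs(q[:,0]*1e3-b)<1.5)).any() else None) for b in range(170,270,3)])
E
```

```text
before cabinet/panel front x (array([0.2174, 0.2184, 0.2221, 0.2742]), np.int64(1626))
after cabinet/panel front x (array([0.207 , 0.2081, 0.2124, 0.2309]), np.int64(2067))
 42.38 [ 0.6255 -0.1633  0.2475] [ 0.7 -0.4 -0.9] w -0.1 gf 0.0
-0.12 [(170, 1), (173, 1), (176, 1), (179, 1), (182, 1), (185, 1), (188, 1), (191, 1), (194, 1), (197, 1), (200, 1), (203, 1), (206, 52), (209, 87), (212, 88), (215, 88), (218, 89), (221, 90), (224, 90), (227, 90), (230, 90), (233, 90), (236, 90), (239, 90), (242, 90), (245, 90), (248, 90), (251, 90), (254, 90), (257, 90), (260, 90), (263, 90), (266, 90), (269, 90)]
0.12 [(170, 1), (173, 1), (176, 1), (179, 1), (182, 1), (185, 1), (188, 1), (191, 1), (194, 1), (197, 1), (200, 1), (203, 1), (206, 51), (209, 88), (212, 88), (215, 88), (218, 89), (221, 90), (224, 90), (227, 90), (230, 90), (233, 90), (236, 90), (239, 90), (242, 90), (245, 90), (248, 90), (251, 90), (254, 90), (257, 90), (260, 90), (263, 90), (266, 90), (269, 90)]
```

```bash
python3 -c "
from h import *
print(env.finish_job()); st()"
```

```text
the job is handed in; nothing more can be done
None
the job is handed in; nothing more can be done
```

All three nut drivers were clipped home in size order with sockets to the back, the drawer was pushed shut with no gap to the cabinet, and the job was handed in at about 42 s of the 72 s; no verdict was returned.

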